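# Set out the power-supply parts for a rebuild

## Robot

A 7-joint arm with a two-finger parallel gripper is mounted at the origin on the work surface. World frame = base frame: x ahead of the robot, y to its left, z up, the work surface at z = 0. Lengths are in mm, angles in rad, forces in N, time in s.
With the tool pointing down it reaches from about 425 to 800 mm from the base axis. Payload 8.3 kg.
Tool frame: the origin (TCP) lies midway between the tips of the shut fingers; the grasp point (between the pads) lies 19 mm behind it (ctrl.grip_depth is the distance from the TCP to the grasp point, in mm); z points along the fingers, y is the line along which they close (so a half turn about z gives the same grasp; the last joint's range is limited). The gripper opens to 85 mm and grips with 20 to 120 N. Pads are 22 mm wide; open, the fingers measure 114 mm over their backs; the gripper's body (76 mm by 85 mm) begins 54 mm behind the grasp point. The pads swing forward as they close: fully open they stand 13 mm farther back than shut.
Start: joints at [-1.337, 0.383, 0.016, 1.37, -0.006, 1.388, -0.046], TCP at [182.736, 597.671, 231.279] pointing down, gripper open.
Joint ranges: [-2.95, 2.95], [-0.25, 2.06], [-1.52, 1.56], [0.18, 2.33], [-1.44, 4.58], [0.02, 2.06], [-3.01, 3.01]. Speed limits (rad/s): [2.39, 2.39, 3.01, 3.01, 3.14, 3.14, 3.14].

## Interface

Orientations are given as a unit quaternion [x, y, z, w].
In Python, from station import readout, optics, finish_job, ctrl gives the robot as it stands.
- The arm moves only by the tool play_rows, never from a script. Its argument "moves" is one flat list of numbers, 6 for each row, row after row: the shift along the tool's x, y, z in units of 30 mm (1.0 is 30 mm), then the turn, a rotation vector about the tool's x, y, z in units of 10 degrees (1.0 is 10 degrees). In form: [tx, ty, tz, ax, ay, az, tx, ty, tz, ax, ay, az, ...]. A call has 1 to 20 rows; each row shifts and turns the commanded pose from where the row before left it, along the tool's axes as they then stand; what a row does not reach is not made up. A row lasts 1/8 s, in which the tool goes at most 62.5 mm and 10.7 degrees, less where a joint would pass 70% of its speed; a pose out of reach is approached as far as the arm can. A call is refused whole if a number of a shift passes 1 or a number of a turn 1, either way. A call with a gripper value outside its range is refused whole. "fingers" is the closure, from 0 (fully open) to 1 (shut), set as the call begins (left out, the last holds). The fingers move at their own pace and stop on an object; "grip_force" is the grip in N (left out, the last holds). Time passes only in rows, so rows that do not move let the fingers close. It gives the time, the measured TCP pose, the force, the opening and the grip force at its end, in the units of the state.
- readout.observe(): the state, without advancing time (a new reading comes with each control period).
- optics.get_image(name): name is "scene" or "top" or "wrist"; returns the picture (384x512x3 uint8, red, green, blue); there is no depth.
- optics.get_calibration(name): a dict with "fx", "fy", "cx", "cy" (pixels), "pose" (4x4, takes a point from camera to world coordinates). Camera axes: x right, y down, z forward; pixel columns grow to the right and rows downward; lengths in mm; the calibration is good to about 2 mm. A picture is of the moment at which its call begins: read the wrist's pose just before it. get_calibration takes no time and is no camera call; for the wrist camera it gives the pose at the moment of the call.
- finish_job(): hands the job in; it is judged then, once.
The state is a dict: "t": time; "joint_positions": joint angles; "qvel": joint speeds; "effort": joint torques, N m; "tcp_pos": TCP position; "ee_rot": TCP orientation; "contact_force": force on the tool from outside, world axes, zero at the start; "moment": the same for the moment, N m; "gripper_width": finger opening in mm; "grasp_force": force on a finger pad.
Only numpy, scipy, OpenCV 4.12 (cv2) and the standard library are available. Lean on these libraries where they do the work, as an engineer would, in place of code of your own. Each camera call takes 0.05 s, during which the arm holds its last target. There are 200 camera calls.

## Task

Set out the parts for the power-supply rebuild on the three pads of the orange mat: the transformer centred on the pad next to the multimeter, the large solder spool centred on the pad next to the soldering-iron stand, and the heat sink centred on the pad between them. Then stand the small solder spool centred on top of the large one. Everything stands upright, and the transformer and heat sink are square to their pads.

Things in the scene. Friction and masses are not known exactly. Their poses are not given: they have to be found in the camera images.
- transformer: loose mains transformer: dark steel core 58 (x) x 30 (y) x 48 (z) mm, with a copper winding through its middle that sticks out to 46 mm in y (winding 38 mm long in x, from 7 to 41 mm high). 0.3 to 0.55 kg. Easiest gripped across the winding, along its y. Starts upright on the bench. Origin: centre of its underside, z up.
- heat_sink: loose finned aluminium heat sink, 60 (x) x 44 (y) x 32 (z) mm; fins stand up and run along x, so the outer fins are flat faces 44 mm apart in y. About 0.15 kg. Starts upright on the bench. Origin: centre of its underside, z up.
- large_spool: loose full solder spool with black flanges and silvery solder, standing on end: diameter 54 mm, height 36 mm, flat top (acts as a solid cylinder). 0.17 to 0.33 kg. Origin: centre of its underside, z up.
- small_spool: loose full solder spool of the same make, smaller: diameter 38 mm, height 30 mm (acts as a solid cylinder). 0.07 to 0.13 kg. Origin: centre of its underside, z up.
- pad_left: fixed dark rubber pad, 76 mm square and 3 mm thick, with a thin grey outline, lying on the orange service mat (mat 330 x 140 x 2 mm): pad top is 5 mm above the bench. Origin: centre of its underside, 2 mm above the bench; x and y along its edges, y along the row of pads. The pad at the left (+y) end of the row of three seen from the robot; neighbouring pad centres are about 105 mm apart.
- pad_middle: fixed dark rubber pad, 76 mm square and 3 mm thick, with a thin grey outline, lying on the orange service mat (mat 330 x 140 x 2 mm): pad top is 5 mm above the bench. Origin: centre of its underside, 2 mm above the bench; x and y along its edges, y along the row of pads. The middle pad of the row of three.
- pad_right: fixed dark rubber pad, 76 mm square and 3 mm thick, with a thin grey outline, lying on the orange service mat (mat 330 x 140 x 2 mm): pad top is 5 mm above the bench. Origin: centre of its underside, 2 mm above the bench; x and y along its edges, y along the row of pads. The pad at the right (-y) end of the row of three seen from the robot.
- meter: fixed multimeter lying flat, black face in a yellow holster, 180 (x) x 90 (y) mm, 48 mm high at its dial. It lies beyond one end of the row of pads, left or right, its centre about 130 mm from the centre of the nearest pad. Origin: centre of its underside on the bench.
- iron_stand: fixed soldering-iron stand: blue base 150 (x) x 80 (y) mm with a sponge tray on its robot side and a holder with the iron, which leans away from the robot (+x) and reaches 200 mm above the bench, about 110 mm beyond the origin in x. It stands beyond the other end of the row of pads, its centre about 130 mm from the nearest pad's centre. Origin: centre of its underside on the bench.

How it is judged (in metres and radians):
At the end, for the whole second after the job is handed in: Transformer (pad by the multimeter), large spool (pad by the iron stand) and heat sink (middle pad) rest within 15 mm of their pads' centres; small spool on the large one within 10 mm. All upright within 0.12 rad and at rest; transformer and heat sink square within 0.26 rad (((horizontal distance between meter and pad_left below 0.2 m and horizontal distance between iron_stand and pad_right below 0.2 m and horizontal distance between transformer and pad_left below 0.015 m and (angle between the x axis of transformer and the x axis of pad_left, either way round below 0.26 rad or angle between the x axis of transformer and the y axis of pad_left, either way round below 0.26 rad) and horizontal distance between large_spool and pad_right below 0.015 m) or (horizontal distance between meter and pad_right below 0.2 m and horizontal distance between iron_stand and pad_left below 0.2 m and horizontal distance between transformer and pad_right below 0.015 m and (angle between the x axis of transformer and the x axis of pad_right, either way round below 0.26 rad or angle between the x axis of transformer and the y axis of pad_right, either way round below 0.26 rad) and horizontal distance between large_spool and pad_left below 0.015 m)) and horizontal distance between heat_sink and pad_middle below 0.015 m and (angle between the x axis of heat_sink and the x axis of pad_middle, either way round below 0.26 rad or angle between the x axis of heat_sink and the y axis of pad_middle, either way round below 0.26 rad) and height (world z) of each of transformer, heat_sink, large_spool below 0.01 m and horizontal distance between small_spool and large_spool below 0.01 m and height (world z) of small_spool between 0.036 and 0.046 m and angle between each of transformer, heat_sink, large_spool, small_spool's own z axis and vertical below 0.12 rad and linear speed of each of transformer, heat_sink, large_spool, small_spool below 0.02 m/s); the robot touches nothing.
It also fails if it takes over 104 s, if anything falls off the work surface, if the arm or the gripper's body presses on something with over 40 N, if the wrist force passes 120 N, or if a joint passes its speed limit or range.

## Working session

There is one attempt and no reset: what is moved stays moved. The work goes in short steps, Python scripts to look and compute and a tool call to move; the robot and the scene stay as the last step left them, time stands still between calls to the robot, and variables do not carry over. Pictures are saved under pics/ and viewed, at most 14 in all, crops included, and the job is handed in when it is done.

Besides the shell and the picture viewer there is one more tool, called in YAML: its name, and indented under it one key for each argument. play_rows: Moves the arm, as the interface text tells. Its arguments: {"type":"object","properties":{"moves":{"type":"array","items":{"type":"number"}},"fingers":{"type":"number"},"grip_force":{"type":"number"}},"required":["moves"]}

```bash
mkdir -p pics; ls; python3 - <<'E'
from station import readout, optics, ctrl
import cv2, numpy as np
s=readout.observe()
print({k:np.round(v,3) for k,v in s.items()})
for n in("top","scene"):
    cv2.imwrite(f"pics/{n}0.png",optics.get_image(n)[:,:,::-1])
    c=optics.get_calibration(n);print(n,c["fx"],c["cx"],c["cy"],np.round(c["pose"],3).tolist())
E
```

```text
pics
{'t': np.float64(0.0), 'joint_positions': array([-1.337,  0.384,  0.016,  1.371, -0.006,  1.388, -0.046]), 'qvel': array([ 0.001, -0.001,  0.001, -0.   , -0.001,  0.   , -0.001]), 'effort': array([-1.0000e-03, -6.2760e+01,  8.4400e-01, -3.7181e+01,  1.6000e-02,
        1.4000e-02,  0.0000e+00]), 'tcp_pos': array([182.599, 597.206, 230.263]), 'ee_rot': array([ 0.148,  0.989, -0.001, -0.   ]), 'contact_force': array([ 0.693,  0.276, -0.737]), 'moment': array([0.051, 0.002, 0.01 ]), 'grasp_force': np.float64(0.0), 'gripper_width': np.float64(85.206)}
top 481.99427330874397 255.3085666757439 199.92255190366612 [[-0.015, -0.977, 0.212, 302.055], [-1.0, 0.015, -0.002, 10.453], [-0.001, -0.212, -0.977, 1080.004], [0.0, 0.0, 0.0, 1.0]]
scene 346.68599377056717 257.68166045263405 188.39426140073846 [[0.27, 0.715, -0.645, 1137.148], [0.963, -0.21, 0.171, -120.714], [-0.013, -0.667, -0.745, 715.536], [0.0, 0.0, 0.0, 1.0]]
```

View pics/top0.png

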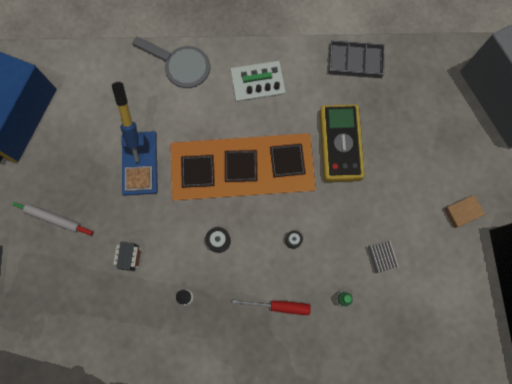

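View pics/scene0.png

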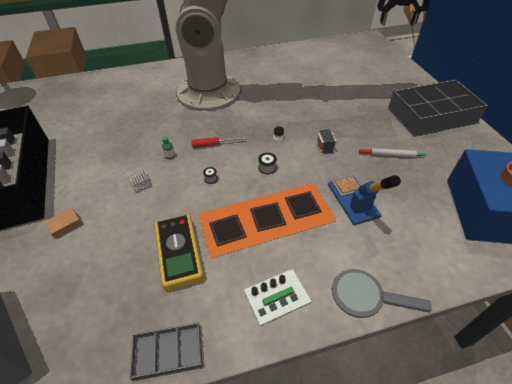

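The top view shows the iron stand at the left (+y) and the meter at the right. The pads are at about (197,171), (241,165) and (288,160). The transformer is at (127,256), the large spool at (217,239), the small spool at (293,239) and the heat sink at (383,256).

Next I measure these positions more finely.

```bash
cat > h.py <<'E'
from station import readout, optics, ctrl
import cv2, numpy as np
from scipy.spatial.transform import Rotation as R
def ray(c,uv,z):
    """pixel(s) -> world point(s) on plane z (mm)"""
    uv=np.atleast_2d(uv).astype(float); P=np.array(c["pose"])
    d=np.c_[(uv[:,0]-c["cx"])/c["fx"],(uv[:,1]-c["cy"])/c["fy"],np.ones(len(uv))]@P[:3,:3].T
    o=P[:3,3]; return (o+d*((z-o[2])/d[:,2])[:,None])[:,:2]
def proj(c,p):
    P=np.array(c["pose"]); q=(np.atleast_2d(p)-P[:3,3])@P[:3,:3]
    return np.c_[q[:,0]/q[:,2]*c["fx"]+c["cx"],q[:,1]/q[:,2]*c["fy"]+c["cy"]]
def snap(n,f):
    c=optics.get_calibration(n); im=optics.get_image(n)[:,:,::-1].copy(); cv2.imwrite(f,im); return c,im
def rel(dx,dy,dz,yaw=0,z=None):
    """world shift (mm) + world yaw turn (deg, ccw) -> tool units totals"""
    s=readout.observe(); r=R.from_quat(s["ee_rot"])
    return np.round(r.inv().apply([dx,dy,dz])/30,2)
E
python3 - <<'E'
from h import *
im=cv2.imread("pics/top0.png");c=optics.get_calibration("top")
cv2.imwrite("pics/crop0.png",cv2.resize(im[125:275,95:405],None,fx=2.58,fy=2.58,interpolation=cv2.INTER_CUBIC))
for n,uv,z in [("pL",(197,171),5),("pM",(241,165),5),("pR",(288,160),5),("tr",(127,256),48),("ls",(217,239),36),("ss",(293,239),30),("hs",(383,256),32),("meter",(343,143),48)]:
    p=ray(c,uv,z)[0];print(n,p.round(),np.hypot(*p).round())
print(ray(c,[(172,144),(312,136),(315,187),(174,199)],2).round())
E
```

```text
pL [606. 142.] 622.0
pM [618.  40.] 620.0
pR [629. -69.] 633.0
tr [407. 284.] 497.0
ls [443.  93.] 452.0
ss [441. -73.] 447.0
hs [ 401. -267.] 481.0
meter [ 654. -191.] 681.0
[[ 673.  201.]
 [ 688. -128.]
 [ 564. -130.]
 [ 541.  194.]]
```

View pics/crop0.png

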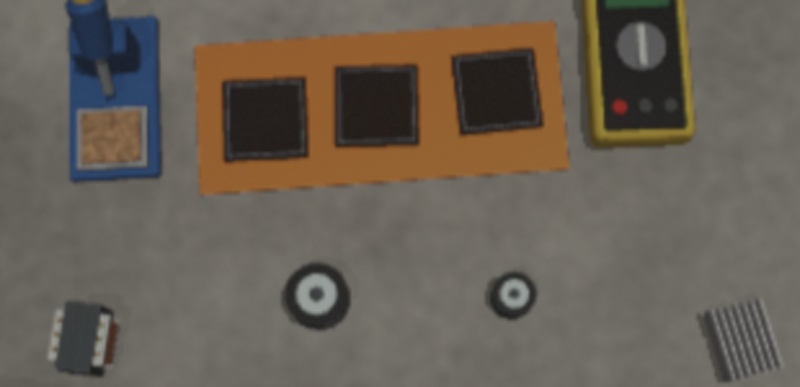

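The crop shows the pads slightly rotated one by one. The transformer core's long side runs roughly along x, and the heat sink is tilted by about 13°. I'll segment for positions and angles.

```bash
python3 - <<'E'
from h import *
im=cv2.imread("pics/top0.png");c=optics.get_calibration("top")
hsv=cv2.cvtColor(im,cv2.COLOR_BGR2HSV);g=hsv[...,2].astype(int)
def rect(mask,ctr,z,r=30,name=""):
    n,l,st,ce=cv2.connectedComponentsWithStats(mask.astype(np.uint8))
    k=[i for i in range(1,n) if st[i,4]>40 and np.hypot(*(ce[i]-ctr))<8]
    if not k: print(name,"none");return
    k=max(k,key=lambda i:st[i,4])
    cn=max(cv2.findContours((l==k).astype(np.uint8),0,1)[0],key=len)[:,0]
    w=ray(c,cn,z).astype(np.float32); b=cv2.minAreaRect(w)
    print(name,ray(c,ce[k],z)[0].round(1),"rect",np.round(b[0],1),np.round(b[1],1),round(b[2],1))
org=(hsv[...,0]<20)&(hsv[...,1]>130)
for n,u in(("pL",(197,171)),("pM",(241,165)),("pR",(288,160))): rect(~org&(g<90),u,5,name=n)
bench=g[225:275,150:190];print(np.median(bench))
for n,u,z in(("ls",(217,239),36),("ss",(293,239),30)):
    for t in(50,60,70): rect(cv2.morphologyEx((g<t).astype(np.uint8),3,np.ones((9,9))),u,z,name=n+str(t))
for t in(20,28,36):
  d=np.abs(im.astype(int)-np.median(im[225:275,150:190].reshape(-1,3),0)).max(2)>t
  d=cv2.morphologyEx(d.astype(np.uint8),3,np.ones((3,3)))
  rect(d,(127,256),48,name="tr");rect(d,(383,256),32,name="hs")
  rect(d,(127,256),24,name="tr24");rect(d,(217,239),36,name="ls");rect(d,(293,239),30,name="ss")
E
```

```text
pL [605.6 141.2] rect [606.4 141.2] [73.8 72.9] 3.0
pM [616.9  41.6] rect [616.8  41. ] [72.  72.4] 89.9
pR [628.8 -67.4] rect [629.1 -67.4] [72.8 73.2] 5.1
112.0
ls50 [439.3  91. ] rect [441.4  92.1] [52.2 48.5] 26.1
ls60 [440.4  90.9] rect [441.4  92.1] [54.2 50.4] 26.1
ls70 [441.4  91.7] rect [441.1  91.1] [54.5 52.1] 44.7
ss50 [434.2 -69.8] rect [437.2 -72.7] [34.8 30.4] 78.7
ss60 [439.3 -72.2] rect [440.9 -73.3] [33.9 37.6] 43.7
ss70 [440.3 -73.4] rect [439.9 -74.3] [37.3 37.6] 88.4
tr [407.3 283.7] rect [407.5 283. ] [55.1 61.8] 82.0
hs [ 399.1 -263.2] rect [ 400.  -263.2] [60.6 56.8] 14.2
tr24 [409.8 290.1] rect [410.  289.4] [56.4 63.2] 82.0
ls [441.5  92.2] rect [442.8  92.7] [56.8 57. ] 89.1
ss [440.8 -72.7] rect [441.  -72.2] [41.9 39.6] 89.1
tr [407.4 283.4] rect [407.8 283.2] [53.4 60.2] 83.1
hs [ 398.1 -261.8] rect [ 398.8 -261.8] [58.5 52.8] 13.3
tr24 [409.9 289.7] rect [410.2 289.6] [54.6 61.6] 83.1
ls [441.3  92.1] rect [441.7  92.7] [56.8 54.7] 89.1
ss [440.8 -72.7] rect [441.5 -72.7] [38.5 40.7] 43.7
tr [407.1 283.7] rect [407.5 283.5] [52.  58.9] 82.5
hs [ 395.6 -261.1] rect [ 398.9 -262.8] [58.5 50.4] 12.9
tr24 [409.5 290.1] rect [409.9 289.9] [53.2 60.3] 82.5
ls [441.4  91.8] rect [441.6  91.7] [54.5 54.9] 89.8
ss [440.4 -73.1] rect [440.9 -73.3] [37.  40.7] 43.7
```

```bash
cat >> h.py <<'E'
def plan(x,y,z,cyaw=None,step=24):
    """turn first (closing line to world angle cyaw deg), then straight shift: rows"""
    s=readout.observe(); r=R.from_quat(s["ee_rot"]); p=s["tcp_pos"]; Y=r.apply([0,1,0])
    a=np.degrees(np.arctan2(Y[1],Y[0])); d=0
    if cyaw is not None: d=(cyaw-a+90)%180-90
    th=np.radians(a+d); Yn=np.array([np.cos(th),np.sin(th),0]); Z=np.array([0,0,-1.]); X=np.cross(Yn,Z)
    D=np.array([x,y,z])-p; T=np.array([D@X,D@Yn,D@Z])/30
    n=max(1,int(np.ceil(abs(T).max()*30/step)))
    tilt=R.align_vectors([[0,0,1]],[r.inv().apply([0,0,-1])])[0].inv().as_rotvec(degrees=True)
    print("t",round(float(s["t"]),2),"p",p.round(1),"closing",a.round(1),"tiltfix",tilt.round(2),"w",round(float(s["gripper_width"]),1))
    print("turn az units",round(-d/10,2),"| total",T.round(2),"|",n,"rows of",(T/n).round(3))
E
python3 -c "
from h import *
plan(408,285,230,82)"
```

```text
t 0.1 p [182.6 597.2 230.4] closing 73.0 tiltfix [-0.1  0.  -0. ] w 85.7
turn az units -0.9 | total [-8.89 -9.26  0.01] | 12 rows of [-0.741 -0.772  0.001]
```

play_rows:
  moves: [0,0,0,0,0,-0.9,-0.74,-0.77,0,0,0,0,-0.74,-0.77,0,0,0,0,-0.74,-0.77,0,0,0,0,-0.74,-0.77,0,0,0,0,-0.74,-0.77,0,0,0,0,-0.74,-0.77,0,0,0,0,-0.74,-0.77,0,0,0,0,-0.74,-0.77,0,0,0,0,-0.74,-0.77,0,0,0,0,-0.74,-0.77,0,0,0,0,-0.74,-0.77,0,0,0,0,-0.74,-0.77,0,0,0,0,0,0,0,0,0,0]
  fingers: 0
  grip_force: 50

```text
t: 1.85
tcp_pos: [409.5, 283.3, 231.1]
ee_rot: [0.072, 0.997, -0.001, 0.0]
contact_force: [-0.6, 0.0, 0.3]
gripper_width: 85.6
grasp_force: 0.0
```

```bash
python3 -c "
from h import *
plan(408,285,230,82)
c,im=snap('wrist','pics/w1.png');np.set_printoptions(suppress=True)
print(c['fx'],c['cx'],c['cy'],np.round(c['pose'],2));print(proj(c,[[408,285,48],[408,285,0]]).round())"
```

```text
t 1.85 p [409.5 283.3 231.1] closing 81.7 tiltfix [-0.06  0.01 -0.  ] w 85.6
turn az units -0.03 | total [0.06 0.05 0.04] | 1 rows of [0.058 0.048 0.036]
329.722896962106 258.5208931796983 193.19107652827898 [[  0.14   0.95   0.28 337.12]
 [  0.99  -0.14  -0.04 295.45]
 [  0.     0.28  -0.96 373.98]
 [  0.     0.     0.     1.  ]]
[[258. 169.]
 [258. 160.]]
```

View pics/w1.png

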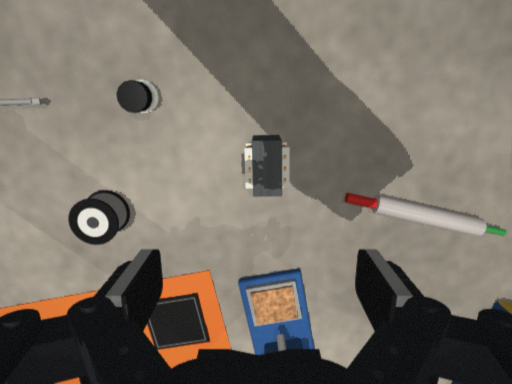

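The transformer core's top spans columns 252–282 and rows 135–196, nearly square to the gripper.

```bash
python3 -c "
from h import *
c=optics.get_calibration('wrist');im=cv2.imread('pics/w1.png')
print(ray(c,[(267,165.5),(253,136),(280,135),(254,196),(282,196)],48).round(1))
g=im.max(2);cv2.imwrite('pics/w1c.png',cv2.resize(im[115:215,215:320],None,fx=5,fy=5,interpolation=cv2.INTER_CUBIC))"
```

```text
[[404.2 296.1]
 [373.1 286.5]
 [375.9 312.8]
 [434.1 278.5]
 [438.2 307.2]]
```

View pics/w1c.png

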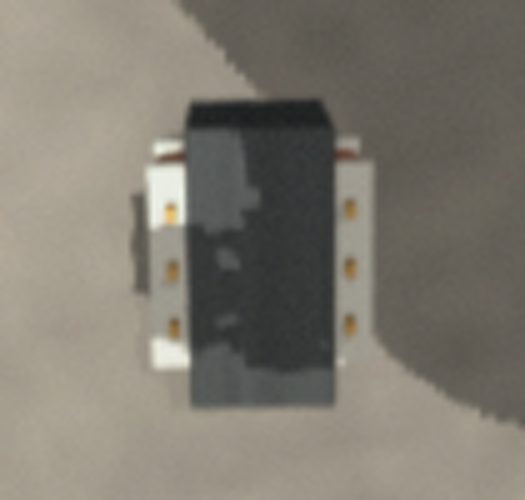

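```bash
python3 -c "
from h import *
c=optics.get_calibration('wrist');t=optics.get_calibration('top')
print('tr',ray(c,(267.5,168.2),48),ray(c,(94,222),36),'top',ray(t,(217.5,239),36))
print('pen',ray(c,(348,199),8),ray(t,(92,234),8),'sponge',ray(c,(274,305),15),ray(t,(138,179),15))
print('padL mat corner',ray(c,(210,271),2),ray(t,(174,199),2))
print('black cyl',ray(c,(133,96),20),ray(t,(184,297),20))
p=np.array([[407,295,48],[405,284,48]]);print(proj(t,p))
"
```

```text
tr [[407.02313201 296.24827224]] [[442.27040161  99.75971017]] top [[442.58090484  91.65331748]]
pen [[465.28996172 384.03341185]] [[461.90933963 375.22261193]] sponge [[589.98368284 280.68064443]] [[585.92780427 274.98054598]]
padL mat corner [[538.17336454 206.36723402]] [[540.78953307 194.04080314]]
black cyl [[318.33160474 169.31143011]] [[320.04861919 164.94450385]]
[[121.88945721 256.24979987]
 [127.00014093 257.10936052]]
```

```bash
python3 -c "
from h import *
plan(407,292,110,82)"
```

```text
t 1.9 p [408.4 285.1 231.1] closing 81.9 tiltfix [-0.03 -0.02 -0.  ] w 85.2
turn az units -0.01 | total [0.08 0.22 4.04] | 6 rows of [0.013 0.037 0.673]
```

play_rows:
  moves: [0,0.2,0.8,0,0,0,0,0,0.8,0,0,0,0,0,0.8,0,0,0,0,0,0.8,0,0,0,0,0,0.8,0,0,0,0,0,0,0,0,0]

```text
t: 2.65
tcp_pos: [406.8, 292.0, 109.5]
ee_rot: [0.069, 0.998, -0.001, -0.002]
contact_force: [0.0, 0.3, 1.0]
gripper_width: 85.4
grasp_force: 0.0
```

```bash
python3 -c "
from h import *
plan(408,290,110,82)
c,im=snap('wrist','pics/w2.png');np.set_printoptions(suppress=True)
print(np.round(c['pose'],2));print(proj(c,[[407,296,48],[407,286,48]]).round())"
```

```text
t 2.65 p [406.8 292.  109.5] closing 82.1 tiltfix [-0.18 -0.18 -0.  ] w 85.4
turn az units 0.01 | total [-0.05 -0.06 -0.02] | 1 rows of [-0.049 -0.061 -0.018]
[[  0.14   0.95   0.28 334.85]
 [  0.99  -0.13  -0.04 303.92]
 [ -0.     0.28  -0.96 252.61]
 [  0.     0.     0.     1.  ]]
[[262. 211.]
 [247. 213.]]
```

View pics/w2.png

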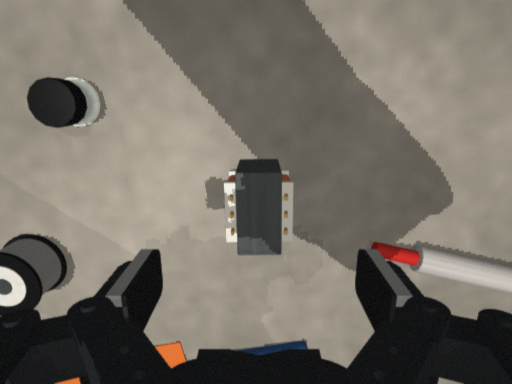

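The transformer is centred under the gripper at column 259, which bears out the wrist calibration. The top camera is about 9 mm off in y, so I'll use wrist views from here. Descending and gripping.

play_rows:
  moves: [0,0,0.7,0,0,0,0,0,0.7,0,0,0,0,0,0.7,0,0,0,0,0,0.7,0,0,0,0,0,0.6,0,0,0,0,0,0,0,0,0]

```text
t: 3.45
tcp_pos: [408.4, 292.4, 9.3]
ee_rot: [0.069, 0.998, -0.0, -0.0]
contact_force: [0.1, -0.6, -0.3]
gripper_width: 85.5
grasp_force: 0.0
```

play_rows:
  moves: [0,0,0,0,0,0,0,0,0,0,0,0,0,0,0,0,0,0,0,0,0,0,0,0,0,0,0,0,0,0,0,0,0,0,0,0]
  fingers: 1
  grip_force: 60

```text
t: 4.2
tcp_pos: [409.4, 292.5, 10.5]
ee_rot: [0.07, 0.998, 0.001, 0.001]
contact_force: [-0.8, -0.6, 5.4]
gripper_width: 45.4
grasp_force: 63.0
```

play_rows:
  moves: [0,0,-0.4,0,0,0,0,0,-0.9,0,0,0,0,0,-0.9,0,0,0,0,0,-0.9,0,0,0,0,0,-0.9,0,0,0,0,0,-0.9,0,0,0,0,0,-0.9,0,0,0,0,0,-0.9,0,0,0,0,0,0,0,0,0]

```text
t: 5.32
tcp_pos: [409.6, 292.5, 212.4]
ee_rot: [0.07, 0.998, 0.001, 0.001]
contact_force: [0.6, -0.4, -5.6]
gripper_width: 45.2
grasp_force: 62.8
```

```bash
python3 -c "
from h import *
plan(680,40,220,95)"
```

```text
t 5.33 p [409.6 292.5 212.4] closing 82.0 tiltfix [ 0.17  0.14 -0.  ] w 45.2
turn az units -1.3 | total [-8.25 -9.17 -0.25] | 12 rows of [-0.687 -0.764 -0.021]
```

play_rows:
  moves: [0,0,0,0,0,-0.65,0,0,0,0,0,-0.65,-0.69,-0.76,0,0,0,0,-0.69,-0.76,0,0,0,0,-0.69,-0.76,0,0,0,0,-0.69,-0.76,0,0,0,0,-0.69,-0.76,0,0,0,0,-0.69,-0.76,0,0,0,0,-0.69,-0.76,0,0,0,0,-0.69,-0.76,0,0,0,0,-0.69,-0.76,0,0,0,0,-0.69,-0.76,0,0,0,0,-0.69,-0.76,-0.1,0,0,0,-0.69,-0.76,-0.1,0,0,0,0,0,0,0,0,0,0,0,0,0,0,0]

```text
t: 7.32
tcp_pos: [679.2, 41.5, 214.4]
ee_rot: [-0.044, 0.999, 0.0, -0.001]
contact_force: [-0.5, 0.4, -5.3]
gripper_width: 45.3
grasp_force: 62.6
```

```bash
python3 -c "
from h import *
plan(680,40,220,95)
c,im=snap('wrist','pics/w3.png');np.set_printoptions(suppress=True)
import json;json.dump({k:np.array(v).tolist() for k,v in c.items()},open('w3.json','w'))
hsv=cv2.cvtColor(im,cv2.COLOR_BGR2HSV);org=(hsv[...,0]<22)&(hsv[...,1]>110)
org=cv2.morphologyEx(org.astype(np.uint8),cv2.MORPH_OPEN,np.ones((3,3)))
cs,h=cv2.findContours(org,cv2.RETR_CCOMP,cv2.CHAIN_APPROX_NONE)
for k,q in enumerate(cs):
    if h[0][k][3]>=0 and len(q)>60:
        b=cv2.minAreaRect(ray(c,q[:,0],5).astype(np.float32));print(q[:,0].mean(0).round(),np.round(b[0],1),np.round(b[1],1),round(b[2],1))
"
```

```text
t 7.33 p [679.2  41.5 214.4] closing 95.0 tiltfix [ 0.02 -0.17 -0.  ] w 45.3
turn az units -0.0 | total [-0.02 -0.05 -0.19] | 1 rows of [-0.022 -0.053 -0.185]
[159. 108.] [629.  -63.5] [75.4 76.4] 5.0
[265. 106.] [617.3  44.9] [76. 76.] 0.2
[362. 104.] [606.1 144.9] [75.8 77. ] 2.0
```

View pics/w3.png

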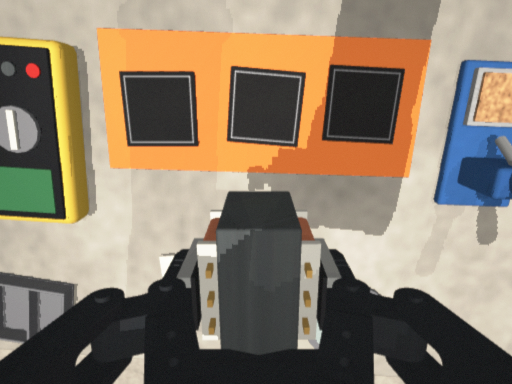

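Pads found by wrist camera: right (629, −63.5) at 5°, middle (617, 45) at 0°, left (606, 145) at 2°, and all measure 76 mm as they should. The transformer hangs square in the grip. Now checking its x offset in the grasp.

```bash
python3 -c "
from h import *
im=cv2.imread('pics/w2.png').max(2).astype(int);print(im[150:262:2,259],im[150:262:2,265])
im3=cv2.imread('pics/w3.png').max(2).astype(int);print('w3',im3[180:360:4,258])
c=optics.get_calibration('wrist')
# held transformer model: offset dx along tool x, top at tcp +? 
s=readout.observe();p=s['tcp_pos'];X=R.from_quat(s['ee_rot']).apply([1,0,0])
for zoff in(-10,38):
  for e in(-29,29): print(zoff,e,proj(c,p+[0,0,zoff]-X*e).round(1))
plan(629,-63.5,120,95)
"
```

```text
[105 106 107 104  90  41  35  34  39  38  38  42  56  56  58  57  54  54
  54  57  57  56  53  57  54  54  54  55  54  55  56  55  58  54  55  54
  54  54  56  54  56  56  55  56  76  85  84  84  84  84  85  85 100 147
 151 149] [106 107 109 108  94  37  40  37  38  38  37  45  55  61  58  56  57  58
  57  58  58  57  59  56  55  56  56  54  56  57  56  54  57  57  55  54
  56  57  56  58  54  57  55  55  54  59  62  83  85  85  84  80 101 146
 147 150]
w3 [155 151 156  63  50  52  52  49  50  48  52  51  62  71  70  71  72  72
  70  69  70  70  70  70  67  70  67  64  63  63  63  61  62  63  62  62
  63  61  62  62  63  60  61  62  27]
-10 -29 [[254.8 190.3]]
-10 29 [[255.1 295. ]]
38 -29 [[253.6 228.8]]
38 29 [[254.2 365.6]]
t 7.38 p [679.2  42.2 214.9] closing 95.1 tiltfix [ 0.04 -0.13 -0.  ] w 45.2
turn az units 0.01 | total [ 1.97 -3.36  3.16] | 5 rows of [ 0.395 -0.673  0.633]
```

play_rows:
  moves: [0.4,-0.67,0.6,0,0,0,0.4,-0.67,0.6,0,0,0,0.4,-0.67,0.6,0,0,0,0.4,-0.67,0.6,0,0,0,0.37,-0.68,0.6,0,0,0,0,0,0,0,0,0,0,0,0,0,0,0]

```text
t: 8.25
tcp_pos: [630.2, -62.8, 126.6]
ee_rot: [-0.044, 0.999, 0.001, 0.0]
contact_force: [0.8, 0.4, -4.1]
gripper_width: 45.5
grasp_force: 62.5
```

```bash
python3 -c "
from h import *
plan(629,-63.5,16,95)"
```

```text
t 8.25 p [630.2 -62.8 126.6] closing 95.1 tiltfix [ 0.06  0.03 -0.  ] w 45.5
turn az units 0.01 | total [ 0.04 -0.02  3.69] | 5 rows of [ 0.008 -0.004  0.737]
```

play_rows:
  moves: [0.03,0,0.8,0,0,0,0,0,0.8,0,0,0,0,0,0.8,0,0,0,0,0,0.8,0,0,0,0,0,0.3,0,0,0,0,0,0.12,0,0,0,0,0,0,0,0,0]

```text
t: 9.12
tcp_pos: [629.8, -64.3, 18.5]
ee_rot: [-0.044, 0.999, -0.0, 0.001]
contact_force: [-0.6, 0.9, -5.6]
gripper_width: 45.2
grasp_force: 62.6
```

play_rows:
  moves: [0,0,0.07,0,0,0,0,0,0.05,0,0,0,0,0,0,0,0,0]

```text
t: 9.5
tcp_pos: [629.7, -64.6, 15.6]
ee_rot: [-0.044, 0.999, 0.0, 0.001]
contact_force: [-4.5, 0.9, 5.1]
gripper_width: 45.1
grasp_force: 63.9
```

play_rows:
  moves: [0,0,0,0,0,0,0,0,0,0,0,0,0,0,0,0,0,0,0,0,0,0,0,0,0,0,0,0,0,0,0,0,-0.5,0,0,0,0,0,-0.9,0,0,0,0,0,-0.9,0,0,0,0,0,-0.9,0,0,0,0,0,-0.9,0,0,0,0,0,-0.9,0,0,0,0,0,-0.9,0,0,0,0,0,-0.9,0,0,0]
  fingers: 0

```text
t: 11.12
tcp_pos: [629.0, -64.7, 220.3]
ee_rot: [-0.043, 0.999, -0.0, 0.001]
contact_force: [0.0, 0.4, 0.1]
gripper_width: 85.5
grasp_force: 0.0
```

```bash
python3 -c "
from h import *
plan(402,-263,200,103)"
```

```text
t 11.12 p [629.  -64.7 220.3] closing 95.0 tiltfix [-0.01  0.06 -0.  ] w 85.5
turn az units -0.8 | total [ 8.86 -4.74  0.68] | 12 rows of [ 0.738 -0.395  0.056]
```

play_rows:
  moves: [0,0,0,0,0,-0.8,0.74,-0.4,0.06,0,0,0,0.74,-0.4,0.06,0,0,0,0.74,-0.4,0.06,0,0,0,0.74,-0.4,0.06,0,0,0,0.74,-0.4,0.06,0,0,0,0.74,-0.4,0.06,0,0,0,0.74,-0.4,0.06,0,0,0,0.74,-0.4,0.06,0,0,0,0.74,-0.4,0.06,0,0,0,0.74,-0.4,0.06,0,0,0,0.74,-0.4,0.06,0,0,0,0.74,-0.4,0.06,0,0,0,0,0,0,0,0,0,0,0,0,0,0,0]

```text
t: 13.0
tcp_pos: [402.1, -264.5, 196.6]
ee_rot: [-0.113, 0.994, 0.0, 0.0]
contact_force: [-0.4, -0.2, 0.4]
gripper_width: 85.6
grasp_force: 0.0
```

```bash
python3 -c "
from h import *
plan(402,-263,110,103)
c,im=snap('wrist','pics/w4.png')
print(proj(c,[[402,-263,32]]).round())
cv2.imwrite('pics/w4c.png',cv2.resize(im[90:270,150:370],None,fx=3,fy=3,interpolation=cv2.INTER_CUBIC))
"
```

```text
t 13.0 p [ 402.1 -264.5  196.6] closing 103.0 tiltfix [ 0.01  0.02 -0.  ] w 85.6
turn az units 0.0 | total [-0.01  0.05  2.89] | 4 rows of [-0.002  0.013  0.721]
[[258. 175.]]
```

View pics/w4c.png

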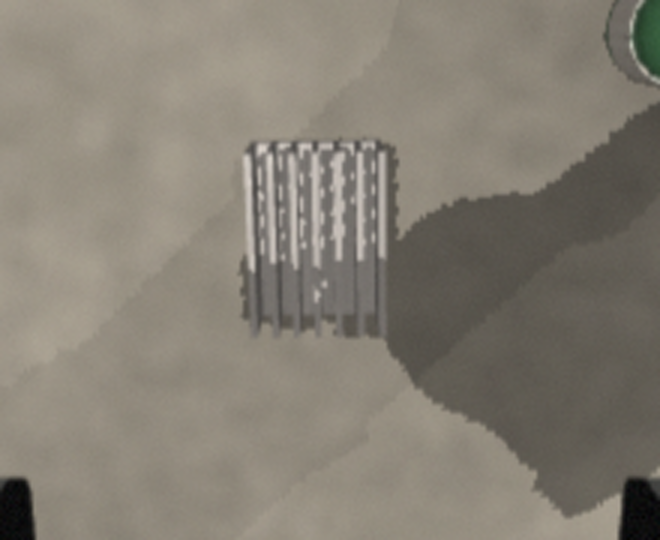

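The heat sink's top spans about columns 232–279 and rows 140–202, square to the gripper.

```bash
python3 -c "
from h import *
c=optics.get_calibration('wrist')
q=ray(c,[(232,140),(278.5,140),(234,202.3),(279,202.3)],32);print(q.round(1),q.mean(0))
m=q.mean(0);plan(m[0],m[1],2,103)"
```

```text
[[ 375.5 -293.5]
 [ 365.8 -251.5]
 [ 434.7 -279.2]
 [ 424.7 -236.2]] [ 400.18005513 -265.12379458]
t 13.05 p [ 402.4 -264.2  196.5] closing 103.1 tiltfix [ 0.    0.02 -0.  ] w 85.4
turn az units 0.01 | total [ 0.08 -0.01  6.48] | 9 rows of [ 0.009 -0.001  0.721]
```

play_rows:
  moves: [0.08,-0.01,0.72,0,0,0,0,0,0.8,0,0,0,0,0,0.8,0,0,0,0,0,0.8,0,0,0,0,0,0.8,0,0,0,0,0,0.8,0,0,0,0,0,0.8,0,0,0,0,0,0.6,0,0,0,0,0,0.3,0,0,0,0,0,0,0,0,0]

```text
t: 14.3
tcp_pos: [399.6, -265.2, 3.5]
ee_rot: [-0.114, 0.994, 0.0, -0.001]
contact_force: [-0.1, -0.1, 0.2]
gripper_width: 85.2
grasp_force: 0.0
```

play_rows:
  moves: [0,0,0,0,0,0,0,0,0,0,0,0,0,0,0,0,0,0,0,0,0,0,0,0,0,0,0,0,0,0,0,0,0,0,0,0]
  fingers: 1
  grip_force: 40

```text
t: 15.05
tcp_pos: [400.3, -266.1, 4.8]
ee_rot: [-0.113, 0.994, -0.0, 0.001]
contact_force: [-1.1, 0.3, 6.1]
gripper_width: 43.6
grasp_force: 41.6
```

```bash
python3 -c "
from h import *
plan(402,-263,110,90)"
```

```text
t 15.05 p [ 400.3 -266.1    4.8] closing 103.0 tiltfix [-0.06  0.08 -0.  ] w 43.6
turn az units 1.3 | total [-0.06  0.1  -3.51] | 5 rows of [-0.011  0.021 -0.702]
```

play_rows:
  moves: [0,0,-0.5,0,0,0,0,0,-0.9,0,0,0,0,0,-0.9,0,0,0,0,0,-0.9,0,0,0,0,0,-0.9,0,0,0,0,0,0,0,0,0.65,0,0,0,0,0,0.65,0,0,0,0,0,0]

```text
t: 16.05
tcp_pos: [399.4, -265.5, 127.5]
ee_rot: [-0.0, 1.0, 0.0, 0.0]
contact_force: [1.1, 1.2, -1.6]
gripper_width: 43.1
grasp_force: 41.1
```

```bash
python3 -c "
from h import *
plan(617.3,44.9,120,90)"
```

```text
t 16.05 p [ 399.4 -265.5  127.5] closing 90.0 tiltfix [ 0.    0.01 -0.  ] w 43.1
turn az units 0.0 | total [-7.26 10.35  0.25] | 13 rows of [-0.559  0.796  0.019]
```

play_rows:
  moves: [-0.56,0.8,0,0,0,0,-0.56,0.8,0,0,0,0,-0.56,0.8,0,0,0,0,-0.56,0.8,0,0,0,0,-0.56,0.8,0,0,0,0,-0.56,0.8,0,0,0,0,-0.56,0.8,0,0,0,0,-0.56,0.8,0,0,0,0,-0.56,0.8,0,0,0,0,-0.56,0.8,0,0,0,0,-0.56,0.8,0,0,0,0,-0.56,0.8,0,0,0,0,-0.56,0.8,0,0,0,0,0,0,0,0,0,0,0,0,0,0,0,0]

```text
t: 17.92
tcp_pos: [617.6, 45.5, 126.8]
ee_rot: [-0.0, 1.0, -0.0, -0.0]
contact_force: [0.7, -0.3, -1.2]
gripper_width: 43.5
grasp_force: 41.0
```

```bash
python3 -c "
from h import *
plan(617.3,44.9,11,90)"
```

```text
t 17.93 p [617.6  45.5 126.8] closing 90.1 tiltfix [-0.05 -0.05 -0.  ] w 43.5
turn az units 0.01 | total [ 0.01 -0.02  3.86] | 5 rows of [ 0.002 -0.004  0.772]
```

play_rows:
  moves: [0,0,0.9,0,0,0,0,0,0.9,0,0,0,0,0,0.9,0,0,0,0,0,0.8,0,0,0,0,0,0.25,0,0,0,0,0,0.08,0,0,0,0,0,0,0,0,0]

```text
t: 18.8
tcp_pos: [618.6, 46.1, 13.0]
ee_rot: [0.0, 1.0, 0.0, 0.001]
contact_force: [-0.8, -0.1, -0.2]
gripper_width: 43.3
grasp_force: 41.1
```

play_rows:
  moves: [0,0,0.06,0,0,0,0,0,0.06,0,0,0,0,0,0,0,0,0]

```text
t: 19.18
tcp_pos: [618.6, 46.5, 9.8]
ee_rot: [-0.0, 1.0, 0.0, 0.001]
contact_force: [-4.1, -0.5, 7.9]
gripper_width: 43.3
grasp_force: 42.2
```

play_rows:
  moves: [0,0,0,0,0,0,0,0,0,0,0,0,0,0,0,0,0,0,0,0,0,0,0,0,0,0,0,0,0,0,0,0,-0.5,0,0,0,0,0,-0.9,0,0,0,0,0,-0.9,0,0,0,0,0,-0.9,0,0,0,0,0,-0.9,0,0,0,0,0,-0.9,0,0,0,0,0,-0.9,0,0,0,0,0,-0.9,0,0,0]
  fingers: 0

```text
t: 20.8
tcp_pos: [618.0, 46.2, 214.6]
ee_rot: [0.0, 1.0, 0.0, 0.001]
contact_force: [-1.1, -0.1, 0.2]
gripper_width: 85.8
grasp_force: 0.0
```

```bash
python3 -c "
from h import *
plan(442,99,200,90)"
```

```text
t 20.8 p [618.   46.2 214.6] closing 90.0 tiltfix [ 0.01  0.07 -0.  ] w 85.8
turn az units -0.0 | total [5.87 1.76 0.49] | 8 rows of [0.733 0.22  0.061]
```

play_rows:
  moves: [0.73,0.22,0.06,0,0,0,0.73,0.22,0.06,0,0,0,0.73,0.22,0.06,0,0,0,0.73,0.22,0.06,0,0,0,0.73,0.22,0.06,0,0,0,0.73,0.22,0.06,0,0,0,0.73,0.22,0.06,0,0,0,0.73,0.22,0.06,0,0,0,0,0,0,0,0,0,0,0,0,0,0,0]

```text
t: 22.05
tcp_pos: [443.6, 98.9, 198.9]
ee_rot: [0.0, 1.0, 0.0, 0.001]
contact_force: [0.6, 0.1, 0.2]
gripper_width: 85.6
grasp_force: 0.0
```

```bash
cat > spool.py <<'E'
from h import *
def spool(z,c,im,near,r):
    """centre of the white label ring on the spool's top (height z) nearest the expected point"""
    e=proj(c,[[*near,z]])[0]; hsv=cv2.cvtColor(im,cv2.COLOR_BGR2HSV)
    m=((hsv[...,2]>150)&(hsv[...,1]<60)).astype(np.uint8)
    cs=cv2.findContours(m,cv2.RETR_EXTERNAL,cv2.CHAIN_APPROX_NONE)[0]
    for q in cs:
        if len(q)>20 and np.hypot(*(q[:,0].mean(0)-e))<60:
            w=ray(c,q[:,0],z).astype(np.float32); (ctr,d,a)=cv2.fitEllipse(w)
            print("label px",q[:,0].mean(0).round(1),"world",np.round(ctr,1),"diam",np.round(d,1))
E
python3 -c "
from spool import *
c,im=snap('wrist','pics/w5.png');spool(36,c,im,(442,99),27);plan(442,99,5,90)
cv2.imwrite('pics/w5c.png',cv2.resize(im[90:270,150:370],None,fx=2,fy=2))"
```

```text
label px [253.2 173.8] world [442.7  95.9] diam [31.8 32.3]
label px [291.4 161.2] world [459.3  94.9] diam [313.  463.1]
t 22.1 p [443.7  98.8 198.6] closing 90.0 tiltfix [ 0.01  0.07 -0.  ] w 85.4
turn az units -0.0 | total [0.06 0.01 6.45] | 9 rows of [0.006 0.001 0.717]
```

View pics/w5c.png

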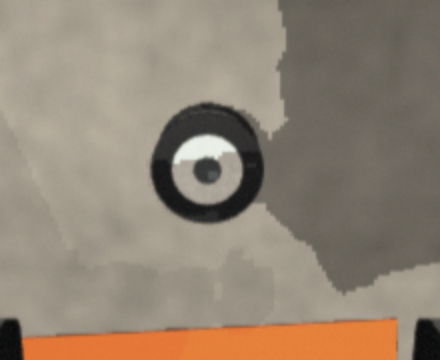

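The large spool's label is centred at crop (207,170), which puts the spool at (442.7, 95.9). Descending.

play_rows:
  moves: [0.03,-0.1,0.75,0,0,0,0,0,0.8,0,0,0,0,0,0.8,0,0,0,0,0,0.8,0,0,0,0,0,0.8,0,0,0,0,0,0.8,0,0,0,0,0,0.8,0,0,0,0,0,0.6,0,0,0,0,0,0.3,0,0,0,0,0,0,0,0,0]

```text
t: 23.35
tcp_pos: [442.1, 95.8, 4.2]
ee_rot: [0.0, 1.0, -0.0, -0.0]
contact_force: [-0.1, 0.5, 0.0]
gripper_width: 85.6
grasp_force: 0.0
```

play_rows:
  moves: [0,0,0,0,0,0,0,0,0,0,0,0,0,0,0,0,0,0,0,0,0,0,0,0,0,0,0,0,0,0,0,0,0,0,0,0]
  fingers: 1
  grip_force: 50

```text
t: 24.1
tcp_pos: [442.7, 96.1, 5.6]
ee_rot: [0.0, 1.0, 0.0, 0.001]
contact_force: [-1.6, -1.6, 6.2]
gripper_width: 53.0
grasp_force: 51.5
```

play_rows:
  moves: [0,0,-0.5,0,0,0,0,0,-0.9,0,0,0,0,0,-0.9,0,0,0,0,0,-0.9,0,0,0,0,0,-0.9,0,0,0,0,0,0,0,0,0,0,0,0,0,0,0]

```text
t: 24.98
tcp_pos: [441.3, 96.2, 126.9]
ee_rot: [-0.0, 1.0, -0.0, -0.0]
contact_force: [0.2, -0.0, -3.3]
gripper_width: 52.6
grasp_force: 53.4
```

```bash
python3 -c "
from h import *
plan(606.1,144.9,120,90)
c,im=snap('wrist','pics/w6.png')"
```

```text
t 24.98 p [441.3  96.2 126.9] closing 90.0 tiltfix [-0.   -0.05 -0.  ] w 52.6
turn az units 0.0 | total [-5.49  1.62  0.23] | 7 rows of [-0.785  0.232  0.033]
```

play_rows:
  moves: [-0.79,0.23,0,0,0,0,-0.79,0.23,0,0,0,0,-0.79,0.23,0,0,0,0,-0.79,0.23,0,0,0,0,-0.79,0.23,0,0,0,0,-0.79,0.23,0,0,0,0,-0.75,0.23,0,0,0,0,0,0,0,0,0,0,0,0,0,0,0,0]

```text
t: 26.15
tcp_pos: [605.6, 144.0, 126.0]
ee_rot: [0.0, 1.0, -0.001, -0.001]
contact_force: [0.2, 0.2, -3.1]
gripper_width: 53.0
grasp_force: 53.4
```

```bash
python3 -c "
from h import *
plan(606.1,144.9,11,90)"
```

```text
t 26.15 p [605.6 144.  126. ] closing 90.0 tiltfix [-0.07 -0.15 -0.  ] w 53.0
turn az units -0.0 | total [-0.02  0.03  3.83] | 5 rows of [-0.003  0.006  0.767]
```

play_rows:
  moves: [-0.02,0.03,0.9,0,0,0,0,0,0.9,0,0,0,0,0,0.9,0,0,0,0,0,0.7,0,0,0,0,0,0.3,0,0,0,0,0,0.06,0,0,0,0,0,0,0,0,0]

```text
t: 27.02
tcp_pos: [607.7, 145.4, 15.5]
ee_rot: [0.0, 1.0, 0.0, 0.001]
contact_force: [-0.3, -0.5, -3.0]
gripper_width: 52.8
grasp_force: 53.4
```

play_rows:
  moves: [0,0,0.06,0,0,0,0,0,0.06,0,0,0,0,0,0,0,0,0]

```text
t: 27.4
tcp_pos: [607.2, 145.4, 11.0]
ee_rot: [-0.0, 1.0, -0.0, -0.0]
contact_force: [0.6, 0.2, -2.4]
gripper_width: 52.7
grasp_force: 53.4
```

play_rows:
  moves: [0,0,0.05,0,0,0,0,0,0,0,0,0]

```text
t: 27.65
tcp_pos: [607.3, 145.5, 10.6]
ee_rot: [0.0, 1.0, 0.0, 0.0]
contact_force: [-5.0, -1.2, 6.3]
gripper_width: 52.9
grasp_force: 54.5
```

Contact; I release and rise, then move towards the small spool.

play_rows:
  moves: [0,0,0,0,0,0,0,0,0,0,0,0,0,0,0,0,0,0,0,0,0,0,0,0,0,0,0,0,0,0,0,0,-0.5,0,0,0,0,0,-0.9,0,0,0,0,0,-0.9,0,0,0,0,0,-0.9,0,0,0,0,0,-0.9,0,0,0,0,0,-0.9,0,0,0,0,0,-0.9,0,0,0,0,0,-0.9,0,0,0]
  fingers: 0

```text
t: 29.28
tcp_pos: [607.3, 145.2, 215.8]
ee_rot: [0.0, 1.0, 0.0, 0.001]
contact_force: [0.4, 0.3, -0.3]
gripper_width: 85.3
grasp_force: 0.0
```

```bash
python3 -c "
from h import *
plan(441,-68,200,90)"
```

```text
t 29.27 p [607.3 145.2 215.8] closing 90.0 tiltfix [ 0.02  0.07 -0.  ] w 85.3
turn az units -0.0 | total [ 5.54 -7.11  0.53] | 9 rows of [ 0.616 -0.79   0.059]
```

play_rows:
  moves: [0.62,-0.79,0.06,0,0,0,0.62,-0.79,0.06,0,0,0,0.62,-0.79,0.06,0,0,0,0.62,-0.79,0.06,0,0,0,0.62,-0.79,0.06,0,0,0,0.62,-0.79,0.06,0,0,0,0.62,-0.79,0.06,0,0,0,0.62,-0.79,0.06,0,0,0,0.6,-0.79,0.06,0,0,0,0,0,0,0,0,0,0,0,0,0,0,0]

```text
t: 30.65
tcp_pos: [440.9, -67.5, 198.2]
ee_rot: [0.0, 1.0, 0.0, 0.001]
contact_force: [0.2, 0.2, 0.5]
gripper_width: 85.4
grasp_force: 0.0
```

```bash
python3 -c "
from spool import *
c,im=snap('wrist','pics/w7.png');spool(30,c,im,(441,-68),27);plan(441,-68,5,90)
cv2.imwrite('pics/w7c.png',cv2.resize(im[90:270,150:370],None,fx=2,fy=2))"
```

```text
label px [251.9 174. ] world [441.3 -71.8] diam [21.8 22.2]
label px [238.5 161.3] world [434.7 -58.9] diam [202.7 231.2]
t 30.7 p [441.  -67.2 198. ] closing 90.0 tiltfix [ 0.02  0.06 -0.  ] w 85.3
turn az units 0.0 | total [-0.   -0.03  6.43] | 9 rows of [-0.    -0.003  0.715]
```

View pics/w7c.png

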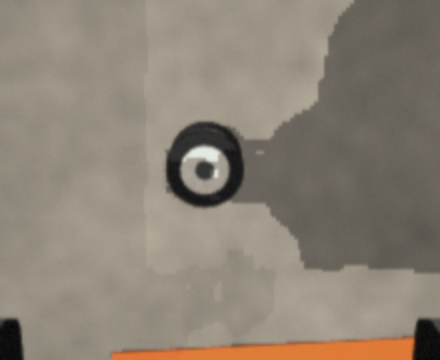

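The small spool is at crop (204,170), i.e. (441.3, −71.8). Descending.

play_rows:
  moves: [-0.01,-0.14,0.75,0,0,0,0,0,0.8,0,0,0,0,0,0.8,0,0,0,0,0,0.8,0,0,0,0,0,0.8,0,0,0,0,0,0.8,0,0,0,0,0,0.8,0,0,0,0,0,0.6,0,0,0,0,0,0.3,0,0,0,0,0,0,0,0,0]

```text
t: 31.95
tcp_pos: [440.7, -71.8, 3.6]
ee_rot: [-0.0, 1.0, -0.0, -0.001]
contact_force: [-0.2, 0.1, -0.3]
gripper_width: 85.5
grasp_force: 0.0
```

play_rows:
  moves: [0,0,0,0,0,0,0,0,0,0,0,0,0,0,0,0,0,0,0,0,0,0,0,0,0,0,0,0,0,0,0,0,0,0,0,0]
  fingers: 1
  grip_force: 40

```text
t: 32.7
tcp_pos: [441.2, -72.1, 4.6]
ee_rot: [0.0, 1.0, 0.0, 0.001]
contact_force: [-1.8, -0.3, 6.6]
gripper_width: 36.3
grasp_force: 39.4
```

play_rows:
  moves: [0,0,-0.5,0,0,0,0,0,-0.9,0,0,0,0,0,-0.9,0,0,0,0,0,-0.9,0,0,0,0,0,-0.9,0,0,0,0,0,-0.9,0,0,0,0,0,-0.9,0,0,0,0,0,-0.6,0,0,0,0,0,0,0,0,0]

```text
t: 33.83
tcp_pos: [441.5, -72.4, 200.7]
ee_rot: [0.0, 1.0, 0.0, 0.002]
contact_force: [-0.0, 0.3, -1.7]
gripper_width: 37.0
grasp_force: 40.3
```

```bash
python3 -c "
from h import *
plan(670,100,210,90)"
```

```text
t 33.83 p [441.5 -72.4 200.7] closing 90.0 tiltfix [ 0.02  0.2  -0.  ] w 37.0
turn az units -0.0 | total [-7.62  5.75 -0.31] | 10 rows of [-0.762  0.575 -0.031]
```

play_rows:
  moves: [-0.76,0.58,0,0,0,0,-0.76,0.58,0,0,0,0,-0.76,0.58,0,0,0,0,-0.76,0.58,0,0,0,0,-0.76,0.58,0,0,0,0,-0.76,0.58,0,0,0,0,-0.76,0.58,0,0,0,0,-0.76,0.58,0,0,0,0,-0.76,0.58,0,0,0,0,-0.76,0.53,0,0,0,0,0,0,0,0,0,0,0,0,0,0,0,0]

```text
t: 35.33
tcp_pos: [668.1, 99.5, 197.9]
ee_rot: [0.0, 1.0, -0.001, -0.001]
contact_force: [-0.4, -0.4, -0.7]
gripper_width: 37.0
grasp_force: 40.3
```

```bash
python3 -c "
from spool import *
c,im=snap('wrist','pics/w8.png');spool(41,c,im,(607,145),27);plan(607,145,100,90)
s=readout.observe();print('held ring near pixel',proj(c,[s['tcp_pos']+[0,0,25]]))
print(proj(c,[[606.1,144.9,41],[617.3,44.9,37],[629,-63.5,53]]).round())"
```

```text
label px [270. 135.] world [627.8 111.7] diam [ 0.  13.3]
label px [310.5 110.4] world [607.8 147.3] diam [32.4 33. ]
label px [269. 103.] world [601.5 110.6] diam [ 0.  25.3]
label px [271.7  74.5] world [576.4 109.5] diam [1.8 1.8]
t 35.38 p [668.1  99.3 198.4] closing 89.9 tiltfix [-0.05 -0.06 -0.  ] w 36.8
turn az units -0.01 | total [2.04 1.52 3.28] | 5 rows of [0.407 0.305 0.656]
held ring near pixel [[253.58064946 283.74422461]]
[[308. 109.]
 [196. 121.]
 [ 68. 137.]]
```

View pics/w8.png

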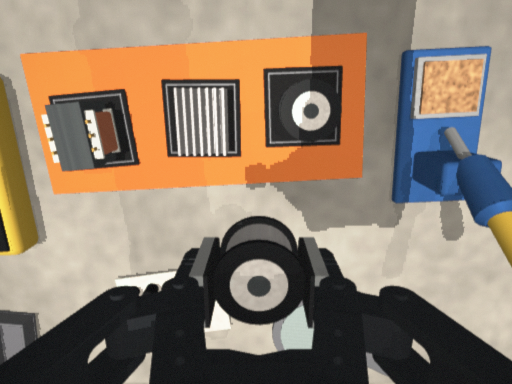

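The transformer, heat sink and large spool all stand on their pads at about (80,135), (200,120) and (310,110). The held spool is upright at (258,286). The held spool shows a camera offset of about 2 mm in y, so I aim for the TCP position at which the large spool was released, (607.3, 145.4).

play_rows:
  moves: [0.41,0.31,0.5,0,0,0,0.41,0.31,0.5,0,0,0,0.41,0.31,0.5,0,0,0,0.41,0.31,0.5,0,0,0,0.39,0.3,0.5,0,0,0,0,0,0,0,0,0,0,0,0,0,0,0]

```text
t: 36.25
tcp_pos: [608.4, 145.6, 124.9]
ee_rot: [0.001, 1.0, -0.0, 0.001]
contact_force: [0.9, -0.0, 0.3]
gripper_width: 36.8
grasp_force: 40.3
```

```bash
python3 -c "
from h import *
for i in range(3):
  optics.get_image('top');plan(607.3,145.4,48,90)"
```

```text
t 36.3 p [608.8 145.5 125. ] closing 89.9 tiltfix [-0.   0.1 -0. ] w 36.7
turn az units -0.01 | total [ 0.05 -0.    2.57] | 4 rows of [ 0.012 -0.001  0.642]
t 36.35 p [608.8 145.6 125. ] closing 89.9 tiltfix [-0.   0.1 -0. ] w 36.6
turn az units -0.01 | total [ 0.05 -0.01  2.57] | 4 rows of [ 0.013 -0.002  0.641]
t 36.4 p [608.7 145.8 124.8] closing 89.9 tiltfix [ 0.    0.09 -0.  ] w 37.0
turn az units -0.01 | total [ 0.05 -0.01  2.56] | 4 rows of [ 0.012 -0.003  0.64 ]
```

play_rows:
  moves: [0.05,0,0.65,0,0,0,0,0,0.65,0,0,0,0,0,0.65,0,0,0,0,0,0.4,0,0,0,0,0,0.1,0,0,0,0,0,0,0,0,0]

```text
t: 37.15
tcp_pos: [606.6, 146.6, 50.5]
ee_rot: [0.0, 1.0, -0.0, 0.0]
contact_force: [-0.1, 0.9, -0.4]
gripper_width: 36.4
grasp_force: 40.3
```

play_rows:
  moves: [0,-0.02,0.08,0,0,0,0,0,0.05,0,0,0,0,0,0,0,0,0]

```text
t: 37.52
tcp_pos: [606.3, 146.0, 46.6]
ee_rot: [-0.0, 1.0, 0.0, 0.0]
contact_force: [-0.7, 0.1, -1.3]
gripper_width: 36.6
grasp_force: 40.3
```

play_rows:
  moves: [0,0,0.06,0,0,0,0,0,0,0,0,0]

```text
t: 37.78
tcp_pos: [606.6, 146.1, 45.7]
ee_rot: [0.0, 1.0, 0.0, 0.0]
contact_force: [-2.7, -1.0, 6.7]
gripper_width: 36.7
grasp_force: 41.2
```

Contact. Release, rise, and back off to look.

play_rows:
  moves: [0,0,0,0,0,0,0,0,0,0,0,0,0,0,0,0,0,0,0,0,0,0,0,0,0,0,0,0,0,0,0,0,-0.4,0,0,0,0,0,-0.8,0,0,0,0,0,-0.9,0,0,0,0,0,-0.9,0,0,0,0,0,-0.9,0,0,0,0,0,-0.9,0,0,0,0,0,-0.9,0,0,0,-0.8,-0.8,0,0,0,0,-0.8,-0.8,0,0,0,0,-0.4,-0.8,0,0,0,0,0,-0.8,0,0,0,0,0,0,0,0,0,0,0,0,0,0,0,0]
  fingers: 0

```text
t: 40.02
tcp_pos: [666.0, 50.9, 216.1]
ee_rot: [-0.0, 1.0, 0.001, 0.0]
contact_force: [1.3, -0.3, 0.5]
gripper_width: 85.4
grasp_force: 0.0
```

```bash
python3 -c "
from spool import *
c,im=snap('wrist','pics/w9.png');spool(71,c,im,(607,147),27)
plan(607,145,100,90)
print(ray(c,[(0,0)],5))
print('pads',proj(c,[[606.1,144.9,5],[617.3,44.9,5],[629,-63.5,5]]).round(),'tops',proj(c,[[606.1,144.9,71],[617.3,44.9,37],[629,-63.5,53]]).round())"
```

```text
label px [370.8 112.6] world [607.2 148.3] diam [21.7 22.2]
t 40.08 p [666.   51.5 216. ] closing 90.1 tiltfix [ 0.06  0.   -0.  ] w 85.4
turn az units 0.01 | total [1.97 3.12 3.87] | 5 rows of [0.393 0.623 0.773]
[[ 506.14971526 -193.03362222]]
pads [[347. 109.]
 [251. 119.]
 [148. 131.]] tops [[367. 112.]
 [250. 122.]
 [132. 136.]]
```

View pics/w9.png

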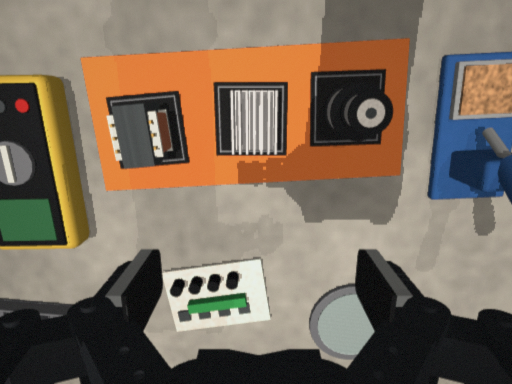

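The picture shows the transformer, heat sink and stacked spools upright on their pads. The small spool is about 1 mm off the large one's centre, and the others are about 5 mm or less from theirs.

```bash
python3 -c "
from station import finish_job
print(finish_job())"
```

```text
the job is handed in; nothing more can be done
None
```

The job is handed in at about 40 s, with no verdict returned: the last camera view showed everything upright, the three parts within about 5 mm of their pad centres, and the small spool about 1 mm off centre on the large one.

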